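Take the polished bangle off its hook with the loading bar

ROBOT

A 6-joint arm with a two-finger parallel gripper is mounted at the origin on the work surface. World frame = base frame: x ahead of the robot, y to its left, z up, the work surface at z = 0. Lengths are in m, angles in rad, forces in N, time in s.
With the tool pointing down it reaches from about 0.425 to 0.95 m from the base axis. Payload 3.5 kg.
Tool frame: the origin (TCP) lies midway between the tips of the shut fingers; the grasp point (between the pads) lies 19 mm behind it; z points along the fingers, y is the line along which they close (so a half turn about z gives the same grasp; the last joint's range is limited). The gripper opens to 85 mm and grips with 20 to 120 N. Pads are 22 mm wide; open, the fingers measure 114 mm over their backs; the gripper's body (76 mm by 85 mm) begins 54 mm behind the grasp point. The pads swing forward as they close: fully open they stand 13 mm farther back than shut.
Start: joints at [-1.259, 0.286, 1.577, -0, 1.279, -0.15], TCP at [0.301, -0.604, 0.231] pointing down, gripper open.
Joint ranges: [-2.77, 2.77], [-0.9, 2.22], [0.21, 2.48], [-1.53, 4.67], [0.24, 2.81], [-2.84, 2.84]. Speed limits (rad/s): [2.79, 2.79, 3.14, 3.14, 3.14, 3.14].

INTERFACE

Orientations are given as a unit quaternion [x, y, z, w].
In Python, from plant import ctrl gives the robot as it stands.
- The arm moves only by the tool move_arm, never from a script. Its argument "plan" is a list of rows, each an object of numbers: "x", "y", "z": the shift along the tool's x, y, z in m; "yaw": the turn about the tool's z in rad; "fingers": the closure, from 0 (fully open) to 1 (shut). In form: [{"x": .., "y": .., "z": .., "yaw": .., "fingers": ..}, ...]. A call has 1 to 5 rows; each row is the pose to reach, as a shift and turn from the pose commanded when the call began, along the tool's axes at that moment; what a row does not reach only later rows make up. A row lasts 1/10 s, in which the tool goes at most 50 mm and 8.59 degrees, less where a joint would pass 70% of its speed; a pose out of reach is approached as far as the arm can. A call with a gripper value outside its range is refused whole. The fingers move at their own pace and stop on an object; "force" is the grip in N (left out, the last holds). Time passes only in rows, so rows that repeat a pose let the fingers close. It gives the time, the measured TCP pose, the force, the opening and the grip force at its end, in the units of the state.
- ctrl.get_state(): the state, without advancing time (a new reading comes with each control period).
- ctrl.read_camera(name): name is "side" or "top"; returns the picture (480x640x3 uint8, red, green, blue); there is no depth.
- ctrl.camera_model(name): a dict with "intrinsics" (3x3 intrinsics, pixels), "distortion" ([k1, k2, p1, p2, k3] as OpenCV has them; the pictures are not rectified), "cam_to_world" (4x4, takes a point from camera to world coordinates). Camera axes: x right, y up, looking along -z (the intrinsics and any distortion apply to the point x, -y, -z); pixel columns grow to the right and rows downward; lengths in m; the calibration is good to about 2 mm. A picture is of the moment at which its call begins. camera_model takes no time and is no camera call.
- ctrl.sign_off(): hands the job in; it is judged then, once.
The state is a dict: "time": time; "qpos": joint angles; "dq": joint speeds; "joint_efforts": joint torques, N m; "eef_pos": TCP position; "tcp_rot": TCP orientation; "contact_force": force on the tool from outside, world axes, zero at the start; "wrist_torque": the same for the moment, N m; "opening": opening from 0.0 (shut) to 1.0 (fully open); "finger_force": force on a finger pad.
Only numpy, scipy, OpenCV 4.12 (cv2) and the standard library are available. Lean on these libraries where they do the work, as an engineer would, in place of code of your own. Each camera call takes 0.05 s, during which the arm holds its last target. There are 200 camera calls.

TASK

Pick up the wooden-handled loading bar, put its rod through the round bangle that hangs on one of the two hook stands and lift the bangle up and off its hook with the rod: it is freshly polished, so the gripper must not touch it, and it must not fall. Then rest the bar level in the cradle, its bare rod in both V-notches, with the bangle hanging on the rod between the two uprights, and let go. Leave the square bangle on its hook, and leave the dish, the steel block and the pliers where they are.

Things in the scene. Friction and masses are not known exactly. Their poses are not given: they have to be found in the camera images.
- bar: Loading bar lying loose on the bench, about 0.12 kg: dark wooden handle (22 x 22 mm square section), bare steel rod of 10 mm diameter, 22 mm wooden ball at the tip. Origin on the bar's axis, mid-rod; x runs along the bar to the ball: handle x -145 to -75 mm, bare rod -75 to +64, ball centre +75, its end +86. Lies with its axis 11 mm above the bench, handle roughly towards the robot.
- bangle: The round bangle: plain steel-coloured ring of round 5 mm wire, inside diameter 68 mm, outside 78 mm, about 45 g, hanging loose on one stand's hook with its plane upright and across the hook. Origin at the ring's centre; x is the ring's axis, along the hook from tip to post as hung.
- square_bangle: The other bangle, to be left alone: square, 5 mm wire, about 64 mm a side (between wire centres), hung by a corner on the other stand. Origin at its centre.
- stand_a: Hook stand of the round bangle, fixed. Origin on the bench about below the hung bangle; x level along the hook, from tip to post (roughly away from the robot). The hook is a level 6 mm steel rod, axis 150 mm above the bench, from a 12 mm post (x +115 mm, 170 mm tall) to x -24 mm, where it bends up to the tip. Wooden foot x -20 to +160 mm, 80 mm wide, 14 mm high.
- stand_a_tip (a point): Top of the upturned tip of the round bangle's hook: x -29 mm in the stand's frame, 167 mm above the bench.
- stand_b: The second, equal hook stand, fixed, carrying the square bangle; same frame and sizes. Which stand is left or right changes.
- cradle: Wooden cradle, fixed: foot 130 x 80 x 12 mm and two uprights 8 mm thick, at x -40 and +40 mm, each with a 90 degree V-notch open upwards. Origin under the foot's centre, on the bench; x runs along the rod's resting line, roughly away from the robot. A rod seated in both notches has its axis at y 0, 110 mm up; the V's bottom is 103 mm up, its flanks' tops 124 mm up, 21 mm to either side.
- dish: Small terracotta dish, 100 mm wide, 35 mm high, loose; origin centre of underside.
- doming_block: Dark steel doming block, a 45 mm cube with dimples, loose; origin centre of underside.
- pliers: Red-handled pliers lying on the bench, 135 mm long, 14 mm high, loose; origin on the bench near the middle, x towards the jaws.
Things that resemble listed ones, but are neither listed nor needed, are in the scene too. Leave any blue or yellow look-alike of the bangle alone.

How it is judged:
By the outcome, as a careful person would: the job done as asked, in the order asked, and still so for the second after the job is handed in, with the robot touching nothing.
It also fails if it takes over 61 s, if anything falls off the work surface, if the arm or the gripper's body presses on something with over 40 N, if the wrist force passes 120 N, or if a joint passes its speed limit or range.

## Working session

There is one attempt and no reset: what is moved stays moved. The work goes in short steps, Python scripts to look and compute and a tool call to move; the robot and the scene stay as the last step left them, time stands still between calls to the robot, and variables do not carry over. Pictures are saved under pics/ and viewed, at most 10 in all, crops included, and the job is handed in when it is done.

Besides the shell and the picture viewer there is one more tool, called after "Emit:" as name(argument=value, ...) on one line, values as JSON. move_arm: Moves the arm, as the interface text tells. Its arguments: {"type":"object","properties":{"plan":{"type":"array"},"force":{"type":"number"}},"required":["plan"]}

```bash
ls; mkdir -p pics; python3 - <<'E'
from plant import ctrl
import cv2,numpy as np
for n in("top","side"):
    cv2.imwrite(f"pics/{n}0.png",ctrl.read_camera(n)[:,:,::-1])
    m=ctrl.camera_model(n);print(n,m)
print(ctrl.get_state())
E
```

```text
pics
top {'intrinsics': array([[480.8612048 ,   0.        , 321.87273879],
       [  0.        , 480.8612048 , 245.4916051 ],
       [  0.        ,   0.        ,   1.        ]]), 'distortion': array([-0.10446151,  0.        ,  0.        ,  0.        ,  0.        ]), 'cam_to_world': array([[ 3.86606284e-03,  9.91801443e-01, -1.27729994e-01,
         5.01512609e-01],
       [-9.99636327e-01,  4.24076167e-04, -2.69635768e-02,
         3.04338758e-02],
       [-2.66883471e-02,  1.27787785e-01,  9.91442391e-01,
         1.01473827e+00],
       [ 0.00000000e+00,  0.00000000e+00,  0.00000000e+00,
         1.00000000e+00]])}
side {'intrinsics': array([[512.62929468,   0.        , 320.17638139],
       [  0.        , 512.62929468, 236.22619459],
       [  0.        ,   0.        ,   1.        ]]), 'distortion': array([-0.09550451,  0.        ,  0.        ,  0.        ,  0.        ]), 'cam_to_world': array([[ 0.99530838,  0.06511983, -0.07155866,  0.54539596],
       [-0.09660448,  0.70988892, -0.69765701, -0.59837907],
       [ 0.00536739,  0.70129675,  0.71284925,  0.76762962],
       [ 0.        ,  0.        ,  0.        ,  1.        ]])}
{'time': 0.1, 'qpos': array([-1.25901966e+00,  2.87145124e-01,  1.57802503e+00, -1.01564164e-05,
        1.27861665e+00, -1.50034437e-01]), 'dq': array([ 0.00021734, -0.00116159, -0.00146319,  0.00019457,  0.00097267,
        0.00114934]), 'joint_efforts': array([ 4.69813858e-04, -4.07299662e+01, -2.93699026e+01, -1.70415169e-04,
        3.44072170e-03,  3.98661957e-07]), 'eef_pos': array([ 0.30057856, -0.60371648,  0.23004315]), 'tcp_rot': array([ 9.73458628e-01,  2.28860429e-01, -9.34702623e-05, -1.09309388e-03]), 'contact_force': array([-0.52563307,  0.85832189, -0.64275605]), 'wrist_torque': array([-0.03562977, -0.01121974, -0.05379847]), 'finger_force': 0.0, 'opening': 0.9963406945199446}
```

View pics/top0.png

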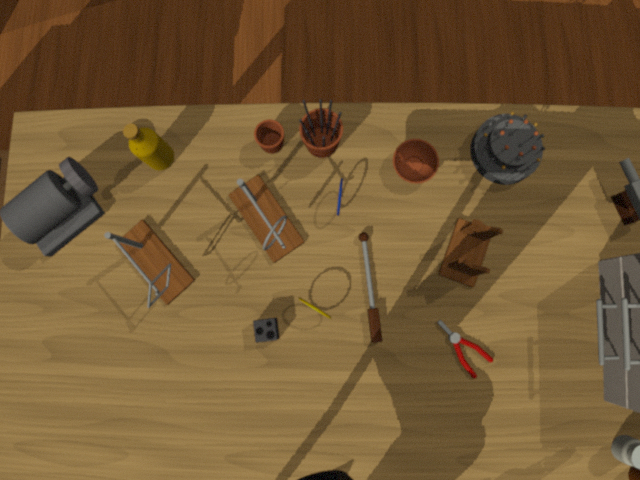

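View pics/side0.png

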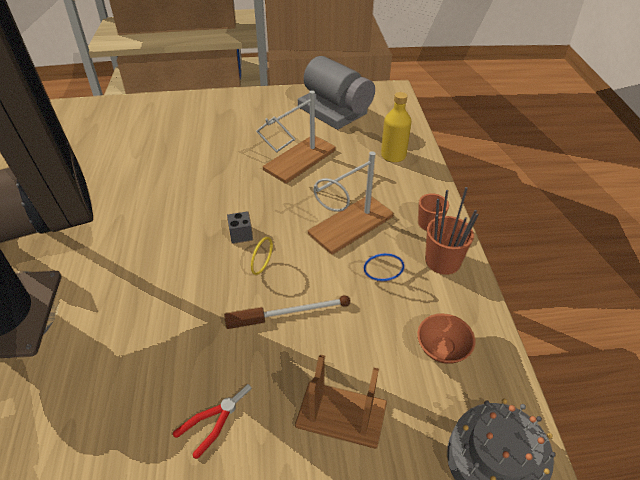

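The top view shows stand_a, with the round bangle, in the middle at about (265,215). Stand_b, with the square one, is at the left around (150,260). The bar runs from (364,237) to (375,340) and the cradle is at (467,252). The side view agrees. I'll zoom in to pick points.

```bash
cat > mk.py <<'E'
import cv2,numpy as np
def crop(im,x0,y0,w,h,s):
    c=cv2.resize(im[y0:y0+h,x0:x0+w],None,fx=s,fy=s,interpolation=cv2.INTER_CUBIC)
    for k in range(0,w,10):
        cv2.line(c,(k*s,0),(k*s,6 if (x0+k)%50 else 14),(255,255,0),1)
        if (x0+k)%20==0: cv2.putText(c,str(x0+k),(k*s+2,14),0,.35,(255,255,0),1)
    for k in range(0,h,10):
        cv2.line(c,(0,k*s),(6,k*s),(255,255,0),1)
        if (y0+k)%20==0: cv2.putText(c,str(y0+k),(2,k*s+12),0,.35,(255,255,0),1)
    return c
E
python3 - <<'E'
import cv2,numpy as np
from mk import crop
t=cv2.imread("pics/top0.png");s=cv2.imread("pics/side0.png")
t=cv2.convertScaleAbs(t,alpha=1.6);s=cv2.convertScaleAbs(s,alpha=1.3)
cv2.imwrite("pics/c1.png",np.hstack([crop(t,210,170,100,100,4),crop(t,420,205,100,100,4)]))
cv2.imwrite("pics/c2.png",np.hstack([crop(s,300,145,100,110,4),crop(s,290,345,100,110,4)]))
E
```

```text
(no output)
```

View pics/c1.png

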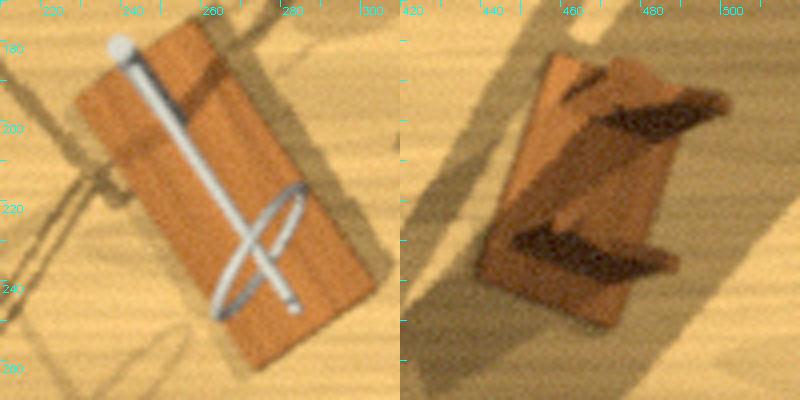

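View pics/c2.png

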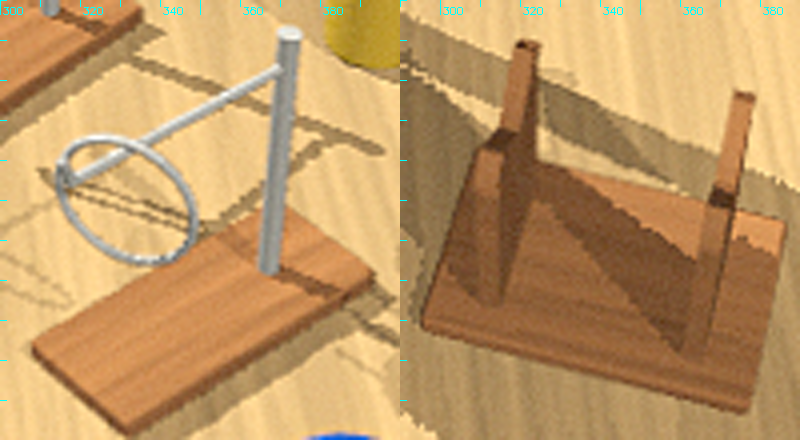

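The crops give these points.

- **Stand_a, top view:** foot corners (260,173), (228.8,194.5), (304.5,242.5) and (274.3,262.5). Post top (239.8,182), hook tip (283.5,247.3), ring ends (285.5,216.8) and (264.3,249).
- **Cradle, top view:** foot corners (458.8,218.3), (439.5,272.5) and (473.5,286.3).

I read the matching points from the side view.

```bash
cat > geo.py <<'E'
import cv2,numpy as np
from plant import ctrl
def ray(n,p):
    m=ctrl.camera_model(n)
    u=cv2.undistortPoints(np.array([[p]],float),m["intrinsics"],m["distortion"])[0,0]
    T=m["cam_to_world"];return T[:3,3],T[:3,:3]@np.array([u[0],-u[1],-1.])
def plane(n,p,z):
    o,d=ray(n,p);return (o+d*(z-o[2])/d[2])[:2]
def tri(pt,ps):
    A=[];b=[]
    for n,p in(("top",pt),("side",ps)):
        o,d=ray(n,p);d=d/np.linalg.norm(d);P=np.eye(3)-np.outer(d,d);A.append(P);b.append(P@o)
    return np.linalg.lstsq(np.vstack(A),np.hstack(b),rcond=None)[0]
def fit(L,W):
    "2D rigid fit of local L to world W"
    L=np.array(L);W=np.array(W);l=L-L.mean(0);w=W-W.mean(0)
    a=np.arctan2((l[:,0]*w[:,1]-l[:,1]*w[:,0]).sum(),(l*w).sum())
    R=np.array([[np.cos(a),-np.sin(a)],[np.sin(a),np.cos(a)]])
    t=W.mean(0)-R@L.mean(0);return t,a,np.linalg.norm(L@R.T+t-W,axis=1)
E
python3 - <<'E'
import cv2,numpy as np
from geo import *
np.set_printoptions(precision=4,suppress=True)
L=[(.16,-.04),(.16,.04),(-.02,-.04),(-.02,.04)]
tp=[(260,173),(228.75,194.5),(304.5,242.5),(274.25,262.5)]
W=[plane("top",p,.014) for p in tp]+[plane("top",(239.75,182),.17),plane("top",(283.5,247.25),.167)]
print("A top",*fit(L+[(.115,0),(-.029,0)],W))
W=[plane("side",p,.014) for p in[(393.75,212.5),(332,251.5),(308.75,231.75)]]+[plane("side",(372.5,153.25),.17),plane("side",(315.5,187.5),.167)]
print("A side",*fit([L[0],L[2],L[3],(.115,0),(-.029,0)],W))
print("post,tip",tri((239.75,182),(372.5,153.25)),tri((283.5,247.25),(315.5,187.5)))
print("ring ends",plane("top",(285.5,216.75),.117),plane("top",(264.25,249),.117))
W=[plane("top",p,.012) for p in[(458.75,218.25),(439.5,272.5),(473.5,286.25)]]
print("C top",*fit([(.065,.04),(-.065,.04),(-.065,-.04)],W))
W=[plane("side",p,.012) for p in[(296,425),(376.75,445.5),(386.25,400.5)]]
print("C side",*fit([(-.065,-.04),(.065,-.04),(.065,.04)],W))
for nm,p in dict(Lfar=(321.25,356),Lnear=(312,382),Rfar=(375.75,369.25),Rnear=(370.5,392.5)).items(): print(nm,plane("side",p,.124))
# bar
for n in("top","side"):
    im=cv2.imread(f"pics/{n}0.png");hsv=cv2.cvtColor(im,cv2.COLOR_BGR2HSV)
    x0,y0,x1,y1=(352,225,392,350) if n=="top" else (215,285,360,335)
    m=np.zeros(im.shape[:2],np.uint8);r=hsv[y0:y1,x0:x1]
    m[y0:y1,x0:x1]=((r[...,2]<115)&(r[...,1]>110)).astype(np.uint8)
    k,lab,st,ce=cv2.connectedComponentsWithStats(m)
    for i in range(1,k):
        if st[i,4]>25:
            c=cv2.minAreaRect(np.argwhere(lab==i)[:,::-1].astype(np.float32))
            print(n,st[i],ce[i],c,plane(n,ce[i],.011),plane(n,ce[i],.018))
E
```

```text
A top [0.6318 0.1372] 0.5909194131696277 [0.0018 0.0018 0.0015 0.0024 0.0022 0.0009]
A side [0.6349 0.1347] 0.6302411019368988 [0.0009 0.0041 0.0036 0.0019 0.0045]
post,tip [0.728  0.2034 0.1699] [0.6093 0.1228 0.1592]
ring ends [0.6723 0.1243] [0.6104 0.1638]
C top [ 0.6181 -0.2469] -0.37096618712913215 [0.0041 0.0029 0.0026]
C side [ 0.6174 -0.245 ] -0.3640629251200968 [0.0028 0.0022 0.0027]
Lfar [ 0.5882 -0.2091]
Lnear [ 0.5714 -0.2493]
Rfar [ 0.6627 -0.238 ]
Rnear [ 0.6495 -0.2729]
top [ 358  226   34  124 1446] [376.953  307.5781] ((375.6168518066406, 287.7743225097656), (124.53726959228516, 27.073318481445312), 85.36454010009766) [ 0.5012 -0.0569] [ 0.5012 -0.0563]
side [340 296  10  11  92] [344.7174 300.9565] ((344.5, 301.0), (10.0, 9.0), 90.0) [ 0.6503 -0.0288] [ 0.6493 -0.034 ]
side [220 308  45  21 641] [242.805  318.2699] ((242.1216278076172, 318.229736328125), (15.946702003479004, 43.565731048583984), 80.53767395019531) [ 0.4631 -0.0507] [ 0.4639 -0.0558]
```

```bash
python3 - <<'E'
import cv2,numpy as np
from geo import *
from mk import crop
t=cv2.convertScaleAbs(cv2.imread("pics/top0.png"),alpha=1.6)
cv2.imwrite("pics/c3.png",crop(t,340,225,60,125,4))
E
```

```text
(no output)
```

View pics/c3.png

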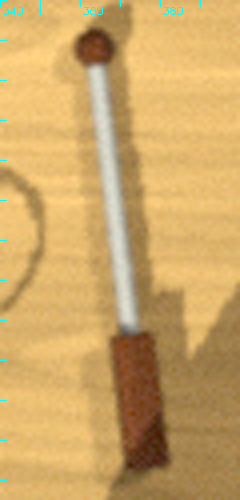

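```bash
cat >> geo.py <<'E'
def go(x,y,z,phi):
    s=ctrl.get_state();q=s["tcp_rot"];p=s["eef_pos"];a=2*np.arctan2(q[1],q[0])
    a=(a+np.pi)%(2*np.pi)-np.pi
    d=np.array([x,y,z])-p;c,sn=np.cos(a),np.sin(a)
    print("t %.2f pos"%s["time"],p.round(4),"phi %.4f"%a,"F",s["contact_force"].round(1),"open %.3f"%s["opening"])
    print("move x %.4f y %.4f z %.4f yaw %.4f"%(c*d[0]+sn*d[1],sn*d[0]-c*d[1],-d[2],(a-phi+np.pi)%(2*np.pi)-np.pi))
E
python3 - <<'E'
from geo import *
b=plane("top",(363.75,236.75),.011);h=plane("top",(374.75,325.25),.022)
b2=plane("side",(344.7,300.96),.011);print(b,h,b2,np.linalg.norm(b-h))
B=(b+b2)/2;B=b*.6+b2*.4;a=np.arctan2(*(b-h)[::-1]);u=np.array([np.cos(a),np.sin(a)])
g=(b+h)/2-u*.0925+u*.004;print(a,g)
go(g[0],g[1],.1,a)
E
```

```text
[ 0.64943644 -0.03046936] [ 0.46531087 -0.05117199] [ 0.65022511 -0.02878409] 0.1852857940557521
0.11196729395694315 [ 0.46942782 -0.05070909]
t 0.10 pos [ 0.3006 -0.6037  0.23  ] phi 0.4618 F [-0.5  0.9 -0.6] open 0.996
move x 0.3976 y -0.4198 z 0.1300 yaw 0.3498
```

Emit:
move_arm(plan=[{"x": 0.033, "y": -0.035}, {"x": 0.066, "y": -0.07}, {"x": 0.099, "y": -0.105}, {"x": 0.132, "y": -0.14}, {"x": 0.165, "y": -0.175}])

```text
validation failed for argument at $.pl...
```

Emit:
move_arm(plan=[{"x": 0.033, "y": -0.035}, {"x": 0.066, "y": -0.07}, {"x": 0.099, "y": -0.105}, {"x": 0.132, "y": -0.14}, {"x": 0.165, "y": -0.175}])

```text
validation failed for argument at $.pl...
```

Emit:
move_arm(plan=[{"x": 0.033, "y": -0.035, "yaw": 0.1}, {"x": 0.068, "y": -0.07, "yaw": 0.22}, {"x": 0.0676, "y": -0.0698, "z": 0.04, "yaw": 0.35}, {"x": 0.0676, "y": -0.0698, "z": 0.09, "yaw": 0.35}, {"x": 0.0676, "y": -0.0698, "z": 0.13, "yaw": 0.35}])

```text
validation failed for argument at $.pl...
```

```bash
python3 - <<'E'
from geo import *
go(.4694,-.0507,.003,.112)
E
```

```text
t 0.10 pos [ 0.3006 -0.6037  0.23  ] phi 0.4618 F [-0.5  0.9 -0.6] open 0.996
move x 0.3975 y -0.4199 z 0.2270 yaw 0.3498
```

All five fields are needed in every row.

Emit:
move_arm(plan=[{"x": 0.033, "y": -0.035, "z": 0, "yaw": 0, "fingers": 0}, {"x": 0.066, "y": -0.07, "z": 0, "yaw": 0, "fingers": 0}, {"x": 0.099, "y": -0.105, "z": 0, "yaw": 0, "fingers": 0}, {"x": 0.132, "y": -0.14, "z": 0, "yaw": 0, "fingers": 0}, {"x": 0.165, "y": -0.175, "z": 0, "yaw": 0, "fingers": 0}])

```text
time: 0.6
eef_pos: [0.3705, -0.372, 0.2307]
tcp_rot: [0.974, 0.229, -0.0, -0.0]
contact_force: [0.1, 0.2, 0.0]
opening: 0.999
finger_force: 0.0
```

Emit:
move_arm(plan=[{"x": 0.033, "y": -0.035, "z": 0, "yaw": 0, "fingers": 0}, {"x": 0.066, "y": -0.07, "z": 0, "yaw": 0, "fingers": 0}, {"x": 0.099, "y": -0.105, "z": 0, "yaw": 0, "fingers": 0}, {"x": 0.132, "y": -0.14, "z": 0, "yaw": 0, "fingers": 0}, {"x": 0.165, "y": -0.175, "z": 0, "yaw": 0, "fingers": 0}])

```text
time: 1.1
eef_pos: [0.4401, -0.1419, 0.231]
tcp_rot: [0.974, 0.229, -0.0, -0.0]
contact_force: [0.6, 0.4, -0.4]
opening: 0.999
finger_force: 0.0
```

Emit:
move_arm(plan=[{"x": 0.033, "y": -0.035, "z": 0, "yaw": 0.1, "fingers": 0}, {"x": 0.068, "y": -0.07, "z": 0, "yaw": 0.22, "fingers": 0}, {"x": 0.068, "y": -0.07, "z": 0.04, "yaw": 0.35, "fingers": 0}, {"x": 0.068, "y": -0.07, "z": 0.09, "yaw": 0.35, "fingers": 0}, {"x": 0.068, "y": -0.07, "z": 0.13, "yaw": 0.35, "fingers": 0}])

```text
time: 1.6
eef_pos: [0.4691, -0.0497, 0.0991]
tcp_rot: [0.998, 0.057, -0.001, -0.0]
contact_force: [-0.3, -0.4, 0.6]
opening: 0.999
finger_force: 0.0
```

```bash
python3 - <<'E'
from geo import *
go(.4694,-.0507,.003,.112)
E
```

```text
t 1.60 pos [ 0.4691 -0.0497  0.0991] phi 0.1136 F [-0.3 -0.4  0.6] open 0.999
move x 0.0002 y 0.0010 z 0.0961 yaw 0.0016
```

Emit:
move_arm(plan=[{"x": 0, "y": 0.001, "z": 0.045, "yaw": 0, "fingers": 0}, {"x": 0, "y": 0.001, "z": 0.08, "yaw": 0, "fingers": 0}, {"x": 0, "y": 0.001, "z": 0.095, "yaw": 0, "fingers": 0}, {"x": 0, "y": 0.001, "z": 0.095, "yaw": 0, "fingers": 0.4}, {"x": 0, "y": 0.001, "z": 0.095, "yaw": 0, "fingers": 0.9}], force=80)

```text
time: 2.1
eef_pos: [0.4702, -0.0519, 0.0065]
tcp_rot: [0.998, 0.056, -0.0, -0.0]
contact_force: [1.4, 0.2, 1.0]
opening: 0.694
finger_force: 0.0
```

Emit:
move_arm(plan=[{"x": 0, "y": 0, "z": 0, "yaw": 0, "fingers": 1}, {"x": 0, "y": 0, "z": 0, "yaw": 0, "fingers": 1}, {"x": 0, "y": 0, "z": 0, "yaw": 0, "fingers": 1}, {"x": 0, "y": 0, "z": 0, "yaw": 0, "fingers": 1}, {"x": 0, "y": 0, "z": 0, "yaw": 0, "fingers": 1}], force=80)

```text
time: 2.6
eef_pos: [0.4716, -0.0524, 0.0081]
tcp_rot: [0.998, 0.056, 0.002, 0.001]
contact_force: [-0.5, 0.4, 7.8]
opening: 0.234
finger_force: 80.4
```

Emit:
move_arm(plan=[{"x": 0, "y": 0, "z": -0.01, "yaw": 0, "fingers": 1}, {"x": 0, "y": 0, "z": -0.03, "yaw": 0, "fingers": 1}, {"x": 0, "y": 0, "z": -0.06, "yaw": 0, "fingers": 1}, {"x": 0, "y": 0, "z": -0.1, "yaw": 0, "fingers": 1}, {"x": 0, "y": 0, "z": -0.1, "yaw": 0, "fingers": 1}], force=80)

```text
time: 3.1
eef_pos: [0.4738, -0.0531, 0.1124]
tcp_rot: [0.998, 0.056, 0.005, 0.002]
contact_force: [1.4, -0.5, -1.4]
opening: 0.234
finger_force: 79.4
```

```bash
python3 - <<'E'
from geo import *
from mk import crop
go(.4694,-.0507,.104,.112)
T=ctrl.read_camera("top")[:,:,::-1];S=ctrl.read_camera("side")[:,:,::-1]
cv2.imwrite("pics/t1.png",T);cv2.imwrite("pics/s1.png",S)
cv2.imwrite("pics/c4.png",np.hstack([crop(T,330,200,100,150,4),crop(S,210,195,160,150,3)][:1]+[cv2.copyMakeBorder(crop(S,220,190,130,150,3),0,150,0,10,0)]))
E
```

```text
t 3.10 pos [ 0.4738 -0.0531  0.1124] phi 0.1120 F [ 1.4 -0.5 -1.4] open 0.234
move x -0.0041 y -0.0028 z 0.0084 yaw -0.0000
```

View pics/c4.png

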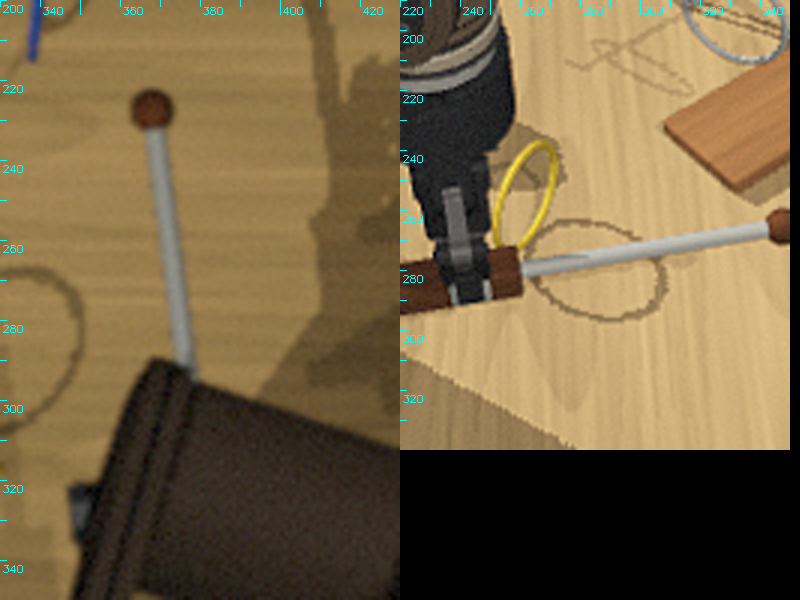

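The bar is held. The ball shows at top (368,227.5) and side (347.7,265), and the rod root at top (377.5,292) and side (261,280).

```bash
python3 - <<'E'
from geo import *
b=tri((368,227.5),(347.7,265.3));r=tri((377.3,292),(261,280))
print(b,r,np.linalg.norm(b-r),"yaw",np.arctan2(*(b-r)[:2][::-1]),"pitch",np.arctan2(b[2]-r[2],np.linalg.norm((b-r)[:2])))
s=ctrl.get_state();p=s["eef_pos"];print(s["time"],p,s["tcp_rot"],s["contact_force"],(b-p))
from scipy.spatial.transform import Rotation as R
M=R.from_quat(s["tcp_rot"]).as_matrix();print(M,M.T@(b-p))
E
```

```text
[ 0.6512697  -0.03235501  0.11476266] [ 0.51701894 -0.05002785  0.11510119] 0.1354094229270014 yaw 0.13088791811687253 pitch -0.0025000648963890678
3.2 [ 0.47027697 -0.05199755  0.10736126] [9.98433921e-01 5.59352192e-02 8.85135023e-04 4.16813370e-04] [-0.66318677  0.76809394 -3.09525779] [0.18099274 0.01964254 0.0074014 ]
[[ 9.93740936e-01  1.11694502e-01  1.81412676e-03]
 [ 1.11695978e-01 -9.93742155e-01 -7.33300771e-04]
 [ 1.72086857e-03  9.31341657e-04 -9.99998086e-01]] [ 0.18206662  0.00070317 -0.00708745]
```

Emit:
move_arm(plan=[{"x": 0, "y": -0.012, "z": 0, "yaw": -0.1, "fingers": 1}, {"x": 0, "y": -0.024, "z": 0, "yaw": -0.2, "fingers": 1}, {"x": 0, "y": -0.036, "z": 0, "yaw": -0.3, "fingers": 1}, {"x": 0, "y": -0.048, "z": 0, "yaw": -0.4, "fingers": 1}, {"x": 0, "y": -0.057, "z": 0, "yaw": -0.49, "fingers": 1}])

```text
time: 3.7
eef_pos: [0.4616, 0.0057, 0.1039]
tcp_rot: [0.954, 0.298, -0.002, -0.001]
contact_force: [0.4, 0.4, -1.5]
opening: 0.234
finger_force: 79.3
```

Emit:
move_arm(plan=[{"x": 0, "y": 0, "z": 0, "yaw": 0, "fingers": 1}, {"x": 0, "y": 0, "z": 0, "yaw": 0, "fingers": 1}])

```text
time: 3.9
eef_pos: [0.4625, 0.0049, 0.1049]
tcp_rot: [0.955, 0.296, -0.001, -0.001]
contact_force: [-0.1, -0.5, -0.8]
opening: 0.232
finger_force: 79.5
```

```bash
python3 - <<'E'
from geo import *
from mk import crop
T=ctrl.read_camera("top")[:,:,::-1];S=ctrl.read_camera("side")[:,:,::-1]
go(.4646,.0051,.1075,.60)
cv2.imwrite("pics/c5.png",np.hstack([crop(T,220,170,100,110,4),crop(S,270,145,100,110,4)]))
E
```

```text
t 4.00 pos [0.4632 0.0044 0.1056] phi 0.6002 F [ 0.4 -0.2 -2. ] open 0.232
move x 0.0015 y 0.0002 z -0.0019 yaw 0.0002
```

View pics/c5.png

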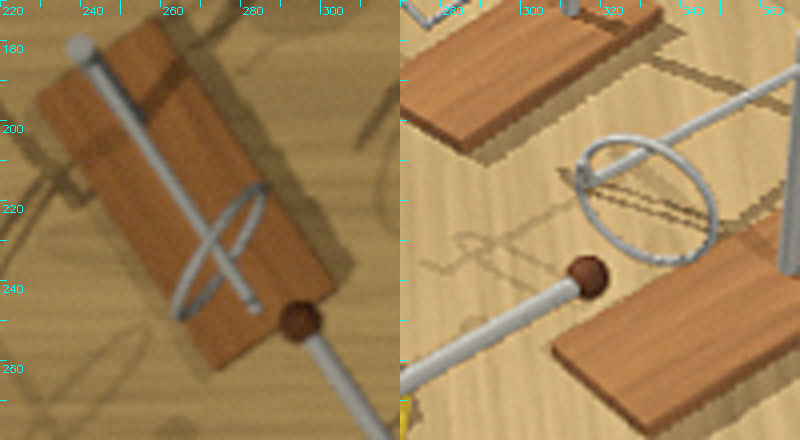

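```bash
python3 - <<'E'
from geo import *
b=tri((295,250.5),(317,214.25));print(b)
tip=plane("top",(284,247),.165);post=plane("top",(240,182),.17);a=np.arctan2(*(post-tip)[::-1]);u=np.array([np.cos(a),np.sin(a)])
d=b[:2]-tip;print(tip,post,a,"ball rel tip along,left",d@u,-d[0]*u[1]+d[1]*u[0])
# ring centre and top from side/top
print("ring R end",tri((285.5,216.5),(346,205)),"L end",tri((264.5,249),(315,191)))
E
```

```text
[0.61007765 0.10631972 0.10712832]
[0.6082404  0.12122094] [0.72679562 0.20292993] 0.6034449789953834 ball rel tip along,left -0.006943408751050651 -0.013312053114641963
ring R end [0.67149629 0.12502053 0.1098103 ] L end [0.61163513 0.16349068 0.11601747]
```

Emit:
move_arm(plan=[{"x": 0.01, "y": 0, "z": -0.004, "yaw": 0, "fingers": 1}, {"x": 0.022, "y": 0, "z": -0.004, "yaw": 0, "fingers": 1}, {"x": 0.034, "y": 0, "z": -0.004, "yaw": 0, "fingers": 1}, {"x": 0.046, "y": 0, "z": -0.004, "yaw": 0, "fingers": 1}, {"x": 0.058, "y": 0, "z": -0.004, "yaw": 0, "fingers": 1}])

```text
time: 4.5
eef_pos: [0.5126, 0.0383, 0.1103]
tcp_rot: [0.955, 0.296, 0.0, -0.0]
contact_force: [-0.3, 0.1, -1.6]
opening: 0.231
finger_force: 79.4
```

Emit:
move_arm(plan=[{"x": 0.012, "y": 0, "z": 0, "yaw": 0, "fingers": 1}, {"x": 0.024, "y": 0, "z": 0, "yaw": 0, "fingers": 1}, {"x": 0.036, "y": 0, "z": 0, "yaw": 0, "fingers": 1}, {"x": 0.048, "y": 0, "z": 0, "yaw": 0, "fingers": 1}, {"x": 0.057, "y": 0, "z": 0, "yaw": 0, "fingers": 1}])

```text
time: 5.0
eef_pos: [0.5594, 0.0705, 0.1103]
tcp_rot: [0.955, 0.296, 0.0, -0.0]
contact_force: [-0.0, -0.3, -1.1]
opening: 0.233
finger_force: 79.4
```

```bash
python3 - <<'E'
from geo import *
from mk import crop
T=ctrl.read_camera("top")[:,:,::-1];S=ctrl.read_camera("side")[:,:,::-1]
go(.4646,.0051,.1075,.60)
cv2.imwrite("pics/c6.png",np.hstack([crop(T,220,170,100,110,4),crop(S,270,145,100,110,4)]))
E
```

```text
t 5.10 pos [0.5595 0.0704 0.1105] phi 0.6025 F [-0.2 -0.9 -1.9] open 0.232
move x -0.1152 y -0.0000 z 0.0030 yaw 0.0025
```

View pics/c6.png

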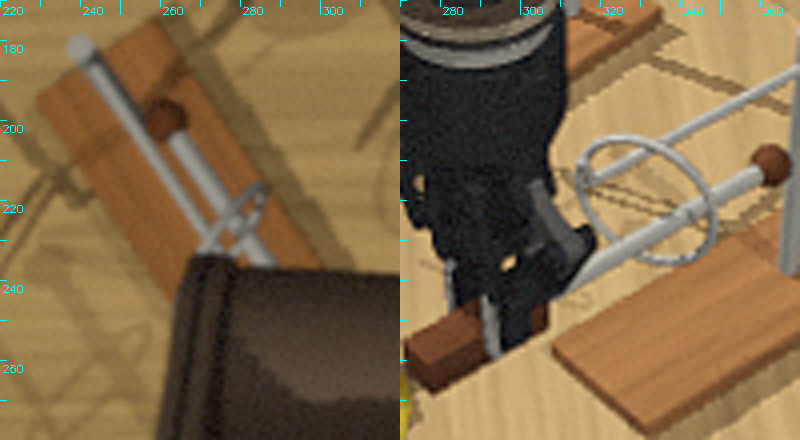

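The rod is through the bangle beside the hook, with the ball at side (362,186) and clear of the post. Next I lift slowly.

Emit:
move_arm(plan=[{"x": 0, "y": 0, "z": -0.008, "yaw": 0, "fingers": 1}, {"x": 0, "y": 0, "z": -0.015, "yaw": 0, "fingers": 1}, {"x": 0, "y": 0, "z": -0.02, "yaw": 0, "fingers": 1}, {"x": 0, "y": 0, "z": -0.025, "yaw": 0, "fingers": 1}, {"x": 0, "y": 0, "z": -0.03, "yaw": 0, "fingers": 1}])

```text
time: 5.6
eef_pos: [0.5585, 0.0697, 0.1411]
tcp_rot: [0.955, 0.296, 0.0, 0.0]
contact_force: [-0.0, -0.1, -3.1]
opening: 0.232
finger_force: 79.4
```

Emit:
move_arm(plan=[{"x": 0, "y": 0, "z": -0.005, "yaw": 0, "fingers": 1}, {"x": 0, "y": 0, "z": -0.01, "yaw": 0, "fingers": 1}, {"x": 0, "y": 0, "z": -0.015, "yaw": 0, "fingers": 1}, {"x": 0, "y": 0, "z": -0.02, "yaw": 0, "fingers": 1}, {"x": 0, "y": 0, "z": -0.025, "yaw": 0, "fingers": 1}])

```text
time: 6.1
eef_pos: [0.5584, 0.0699, 0.1656]
tcp_rot: [0.955, 0.296, -0.0, -0.0]
contact_force: [-0.7, -0.5, -1.4]
opening: 0.229
finger_force: 79.3
```

Emit:
move_arm(plan=[{"x": 0, "y": 0, "z": -0.005, "yaw": 0, "fingers": 1}, {"x": 0, "y": 0, "z": -0.01, "yaw": 0, "fingers": 1}, {"x": 0, "y": 0, "z": -0.015, "yaw": 0, "fingers": 1}, {"x": 0, "y": 0, "z": -0.015, "yaw": 0, "fingers": 1}, {"x": 0, "y": 0, "z": -0.015, "yaw": 0, "fingers": 1}])

```text
time: 6.6
eef_pos: [0.5585, 0.0698, 0.1805]
tcp_rot: [0.955, 0.296, 0.0, 0.0]
contact_force: [0.0, -0.2, -2.4]
opening: 0.236
finger_force: 79.3
```

```bash
python3 - <<'E'
from geo import *
from mk import crop
T=ctrl.read_camera("top")[:,:,::-1];S=ctrl.read_camera("side")[:,:,::-1]
go(.4646,.0051,.1075,.60)
cv2.imwrite("pics/c7.png",np.hstack([crop(T,220,140,100,130,4),crop(S,270,115,100,130,4)]))
E
```

```text
t 6.70 pos [0.5582 0.0699 0.1799] phi 0.6019 F [-0.5 -0.4 -1.5] open 0.231
move x -0.1138 y 0.0004 z 0.0724 yaw 0.0019
```

View pics/c7.png

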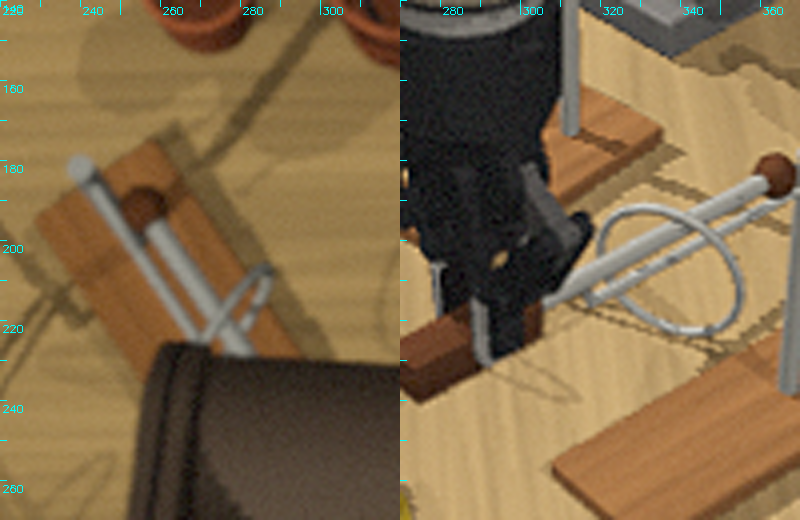

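The bangle hangs on the rod, and the hook passes through the middle of its hole: ring at side (336,179), hook tip at about (317,190). I'll pull straight back slowly.

Emit:
move_arm(plan=[{"x": -0.004, "y": 0, "z": 0, "yaw": 0, "fingers": 1}, {"x": -0.012, "y": 0, "z": 0, "yaw": 0, "fingers": 1}, {"x": -0.021, "y": 0, "z": 0, "yaw": 0, "fingers": 1}, {"x": -0.031, "y": 0, "z": 0, "yaw": 0, "fingers": 1}, {"x": -0.041, "y": 0, "z": 0, "yaw": 0, "fingers": 1}])

```text
time: 7.2
eef_pos: [0.5238, 0.0461, 0.1803]
tcp_rot: [0.955, 0.296, -0.0, 0.0]
contact_force: [-0.1, -0.1, -1.1]
opening: 0.235
finger_force: 79.3
```

Emit:
move_arm(plan=[{"x": -0.01, "y": 0, "z": 0, "yaw": 0, "fingers": 1}, {"x": -0.02, "y": 0, "z": 0, "yaw": 0, "fingers": 1}, {"x": -0.03, "y": 0, "z": 0, "yaw": 0, "fingers": 1}, {"x": -0.04, "y": 0, "z": 0, "yaw": 0, "fingers": 1}, {"x": -0.05, "y": 0, "z": 0, "yaw": 0, "fingers": 1}])

```text
time: 7.7
eef_pos: [0.4828, 0.0178, 0.1804]
tcp_rot: [0.955, 0.296, 0.0, 0.0]
contact_force: [-0.2, 0.4, -2.4]
opening: 0.236
finger_force: 79.3
```

Emit:
move_arm(plan=[{"x": -0.008, "y": 0, "z": 0, "yaw": 0, "fingers": 1}, {"x": -0.013, "y": 0, "z": 0, "yaw": 0, "fingers": 1}, {"x": -0.015, "y": 0, "z": 0, "yaw": 0, "fingers": 1}, {"x": -0.015, "y": 0, "z": 0, "yaw": 0, "fingers": 1}, {"x": -0.015, "y": 0, "z": 0, "yaw": 0, "fingers": 1}])

```text
time: 8.2
eef_pos: [0.4713, 0.0099, 0.1804]
tcp_rot: [0.955, 0.296, 0.0, 0.0]
contact_force: [-0.4, -0.1, -1.5]
opening: 0.238
finger_force: 79.3
```

```bash
python3 - <<'E'
from geo import *
np.set_printoptions(precision=3,suppress=True)
S=ctrl.read_camera("side")[:,:,::-1];T=ctrl.read_camera("top")[:,:,::-1]
cv2.imwrite("pics/s8.png",S);cv2.imwrite("pics/t8.png",T)
go(.515,-.206,.18,-.365)
s=ctrl.get_state();p=s["eef_pos"];a=.6;u=np.array([np.cos(a),np.sin(a),0]);m=ctrl.camera_model("side")
W=np.linalg.inv(m["cam_to_world"])
def px(P):
    c=W[:3,:3]@P+W[:3,3];v=np.array([[[c[0]/-c[2],-c[1]/-c[2],1.]]])
    return cv2.projectPoints(v,np.zeros(3),np.zeros(3),m["intrinsics"],m["distortion"])[0].ravel()
# grey (steel) pixels below the rod: profile at z offset along the rod
hsv=cv2.cvtColor(S,cv2.COLOR_BGR2HSV)
for dz in(-.02,-.034,-.05):
    print(dz,[(int(x*1000),tuple(hsv[tuple(px(p+u*(.107+x)+np.array([0,0,.0075+dz])).round().astype(int)[::-1])][1:])) for x in np.arange(-.06,.075,.008)])
print(px(p+u*.107),px(p+u*.182+[0,0,.0075]))
E
```

```text
t 8.30 pos [0.471 0.01  0.18 ] phi 0.6021 F [-0.4 -0.2 -2.4] open 0.230
move x -0.0863 y 0.2027 z 0.0004 yaw 0.9671
-0.02 [(-60, (np.uint8(110), np.uint8(181))), (-52, (np.uint8(111), np.uint8(167))), (-44, (np.uint8(112), np.uint8(180))), (-36, (np.uint8(111), np.uint8(177))), (-27, (np.uint8(115), np.uint8(177))), (-19, (np.uint8(15), np.uint8(150))), (-11, (np.uint8(109), np.uint8(203))), (-3, (np.uint8(111), np.uint8(199))), (4, (np.uint8(111), np.uint8(191))), (12, (np.uint8(105), np.uint8(206))), (20, (np.uint8(103), np.uint8(199))), (27, (np.uint8(12), np.uint8(152))), (36, (np.uint8(110), np.uint8(194))), (44, (np.uint8(105), np.uint8(208))), (52, (np.uint8(116), np.uint8(163))), (60, (np.uint8(79), np.uint8(185))), (68, (np.uint8(16), np.uint8(146)))]
-0.034 [(-60, (np.uint8(110), np.uint8(172))), (-52, (np.uint8(112), np.uint8(187))), (-44, (np.uint8(110), np.uint8(199))), (-36, (np.uint8(110), np.uint8(190))), (-27, (np.uint8(103), np.uint8(201))), (-19, (np.uint8(111), np.uint8(202))), (-11, (np.uint8(29), np.uint8(157))), (-3, (np.uint8(102), np.uint8(202))), (4, (np.uin
[... 318 characters left out ...]
8(209)))]
-0.05 [(-60, (np.uint8(113), np.uint8(151))), (-52, (np.uint8(111), np.uint8(189))), (-44, (np.uint8(106), np.uint8(200))), (-36, (np.uint8(104), np.uint8(198))), (-27, (np.uint8(105), np.uint8(202))), (-19, (np.uint8(107), np.uint8(200))), (-11, (np.uint8(109), np.uint8(201))), (-3, (np.uint8(6), np.uint8(166))), (4, (np.uint8(109), np.uint8(196))), (12, (np.uint8(108), np.uint8(203))), (20, (np.uint8(109), np.uint8(190))), (27, (np.uint8(108), np.uint8(192))), (36, (np.uint8(110), np.uint8(200))), (44, (np.uint8(8), np.uint8(135))), (52, (np.uint8(109), np.uint8(202))), (60, (np.uint8(106), np.uint8(204))), (68, (np.uint8(104), np.uint8(206)))]
[289.224 199.345] [322.418 178.488]
```

Both bangle crossings sit symmetrically under the rod, so it is held at about bar x +9 mm and is clear of the hook. Next I raise it and carry it slowly to the cradle.

Emit:
move_arm(plan=[{"x": 0, "y": 0, "z": -0.006, "yaw": 0, "fingers": 1}, {"x": 0, "y": 0, "z": -0.014, "yaw": 0, "fingers": 1}, {"x": 0, "y": 0, "z": -0.024, "yaw": 0, "fingers": 1}, {"x": 0, "y": 0.004, "z": -0.032, "yaw": 0, "fingers": 1}, {"x": -0.004, "y": 0.012, "z": -0.0375, "yaw": 0, "fingers": 1}])

```text
time: 8.8
eef_pos: [0.4754, -0.0025, 0.2195]
tcp_rot: [0.955, 0.297, 0.001, 0.001]
contact_force: [0.8, -0.3, -1.8]
opening: 0.232
finger_force: 79.3
```

Emit:
move_arm(plan=[{"x": -0.005, "y": 0.012, "z": 0, "yaw": 0, "fingers": 1}, {"x": -0.01, "y": 0.024, "z": 0, "yaw": 0, "fingers": 1}, {"x": -0.015, "y": 0.036, "z": 0, "yaw": 0, "fingers": 1}, {"x": -0.021, "y": 0.048, "z": 0, "yaw": 0, "fingers": 1}, {"x": -0.027, "y": 0.06, "z": 0, "yaw": 0, "fingers": 1}])

```text
time: 9.3
eef_pos: [0.4863, -0.0685, 0.2174]
tcp_rot: [0.955, 0.296, -0.0, -0.0]
contact_force: [-0.7, 0.3, -2.3]
opening: 0.232
finger_force: 79.3
```

Emit:
move_arm(plan=[{"x": -0.006, "y": 0.012, "z": 0, "yaw": 0, "fingers": 1}, {"x": -0.012, "y": 0.024, "z": 0, "yaw": 0, "fingers": 1}, {"x": -0.018, "y": 0.036, "z": 0, "yaw": 0, "fingers": 1}, {"x": -0.024, "y": 0.048, "z": 0, "yaw": 0, "fingers": 1}, {"x": -0.03, "y": 0.06, "z": 0, "yaw": 0, "fingers": 1}])

```text
time: 9.8
eef_pos: [0.4957, -0.1346, 0.2178]
tcp_rot: [0.955, 0.296, 0.0, 0.0]
contact_force: [-0.6, 0.8, -1.3]
opening: 0.234
finger_force: 79.3
```

Emit:
move_arm(plan=[{"x": -0.006, "y": 0.012, "z": 0, "yaw": 0.02, "fingers": 1}, {"x": -0.012, "y": 0.024, "z": 0, "yaw": 0.05, "fingers": 1}, {"x": -0.018, "y": 0.036, "z": 0, "yaw": 0.09, "fingers": 1}, {"x": -0.024, "y": 0.048, "z": 0, "yaw": 0.14, "fingers": 1}, {"x": -0.029, "y": 0.058, "z": 0, "yaw": 0.2, "fingers": 1}])

```text
time: 10.3
eef_pos: [0.5046, -0.199, 0.2178]
tcp_rot: [0.98, 0.197, -0.0, 0.0]
contact_force: [-0.7, 0.1, -1.6]
opening: 0.233
finger_force: 79.3
```

Emit:
move_arm(plan=[{"x": 0, "y": 0, "z": 0, "yaw": 0.06, "fingers": 1}, {"x": 0, "y": 0, "z": 0, "yaw": 0.12, "fingers": 1}, {"x": 0, "y": 0, "z": 0, "yaw": 0.19, "fingers": 1}, {"x": 0, "y": 0, "z": 0, "yaw": 0.26, "fingers": 1}, {"x": 0, "y": 0, "z": 0, "yaw": 0.33, "fingers": 1}])

```text
time: 10.8
eef_pos: [0.5045, -0.1983, 0.2177]
tcp_rot: [0.999, 0.033, -0.0, -0.0]
contact_force: [0.0, -0.4, -2.3]
opening: 0.232
finger_force: 79.3
```

Emit:
move_arm(plan=[{"x": 0, "y": 0, "z": 0, "yaw": 0.07, "fingers": 1}, {"x": 0, "y": 0, "z": 0, "yaw": 0.14, "fingers": 1}, {"x": 0, "y": 0, "z": 0, "yaw": 0.21, "fingers": 1}, {"x": 0, "y": 0, "z": 0, "yaw": 0.28, "fingers": 1}, {"x": 0, "y": 0, "z": 0, "yaw": 0.34, "fingers": 1}])

```text
time: 11.3
eef_pos: [0.5045, -0.1982, 0.2177]
tcp_rot: [0.991, -0.136, -0.0, -0.0]
contact_force: [-0.8, 0.4, -2.2]
opening: 0.235
finger_force: 79.3
```

Emit:
move_arm(plan=[{"x": 0, "y": 0, "z": 0, "yaw": 0.05, "fingers": 1}, {"x": 0, "y": 0, "z": 0, "yaw": 0.08, "fingers": 1}, {"x": 0, "y": 0, "z": 0, "yaw": 0.097, "fingers": 1}, {"x": 0, "y": 0, "z": 0, "yaw": 0.097, "fingers": 1}, {"x": 0, "y": 0, "z": 0, "yaw": 0.097, "fingers": 1}])

```text
time: 11.8
eef_pos: [0.5045, -0.1978, 0.2178]
tcp_rot: [0.983, -0.182, -0.0, -0.0]
contact_force: [0.8, -1.1, -1.7]
opening: 0.232
finger_force: 79.3
```

```bash
cat > chk.py <<'E'
from geo import *
np.set_printoptions(precision=4,suppress=True)
C=np.array([.618,-.2455]);yc=-.365
def px(n,P):
    m=ctrl.camera_model(n);W=np.linalg.inv(m["cam_to_world"]);c=W[:3,:3]@P+W[:3,3]
    return cv2.projectPoints(np.array([[[c[0]/-c[2],-c[1]/-c[2],1.]]]),np.zeros(3),np.zeros(3),m["intrinsics"],m["distortion"])[0].ravel()
s=ctrl.get_state();p=s["eef_pos"];q=s["tcp_rot"];a=2*np.arctan2(q[1],q[0]);a=(a+np.pi)%(2*np.pi)-np.pi;u=np.array([np.cos(a),np.sin(a),0])
B=[]
for n in("top","side"):
    im=ctrl.read_camera(n)[:,:,::-1];cv2.imwrite(f"pics/{n}_{s['time']:.1f}.png",im);hsv=cv2.cvtColor(im,cv2.COLOR_BGR2HSV)
    e=px(n,p+u*.182+[0,0,.0075]);x,y=e.astype(int);r=hsv[y-15:y+16,x-15:x+16]
    m=((r[...,1]>125)&(r[...,2]<125)).astype(np.uint8);k,l,st,ce=cv2.connectedComponentsWithStats(m)
    i=min(range(1,k),key=lambda i:np.linalg.norm(ce[i]-15)+(100 if st[i,4]<30 else 0))
    c=ce[i]+[x-15,y-15];B.append(c);print(n,"pred",e,"ball",c,st[i])
    if n=="side":
        for dz in(-.029,-.04):
            f=np.arange(-.07,.07,.002)
            print(dz,[round(1000*t) for t in f if hsv[tuple(px(n,p+u*(.107+t)+np.array([0,0,.0075+dz])).round().astype(int)[::-1])][1]<45])
b=tri(*B);R=np.array([[np.cos(yc),np.sin(yc)],[-np.sin(yc),np.cos(yc)]])
print("ball",b,"in cradle",R@(b[:2]-C),"tcp in cradle",R@(p[:2]-C))
go(.5096,-.2041,.12,-.365)
E
python3 chk.py
```

```text
top pred [508.6274 203.6327] ball [507.7471 201.4189] [  0   0  31  31 771]
side pred [395.5196 344.336 ] ball [393.4118 344.6154] [  6   7  16  18 221]
-0.029 [2, 4, 14, 16]
-0.04 [4, 6, 16, 18]
ball [ 0.6754 -0.2617  0.224 ] in cradle [0.0594 0.0053] tcp in cradle [-0.123  0.004]
t 11.90 pos [ 0.5045 -0.1978  0.2178] phi -0.3650 F [ 0.1  0.2 -2.1] open 0.235
move x 0.0070 y 0.0041 z 0.0978 yaw -0.0000
```

Emit:
move_arm(plan=[{"x": 0.003, "y": 0.002, "z": 0, "yaw": 0, "fingers": 1}, {"x": 0.007, "y": 0.004, "z": 0.004, "yaw": 0, "fingers": 1}, {"x": 0.007, "y": 0.004, "z": 0.014, "yaw": 0, "fingers": 1}, {"x": 0.007, "y": 0.004, "z": 0.026, "yaw": 0, "fingers": 1}, {"x": 0.007, "y": 0.004, "z": 0.038, "yaw": 0, "fingers": 1}])

```text
time: 12.4
eef_pos: [0.5091, -0.2037, 0.1781]
tcp_rot: [0.983, -0.182, -0.001, -0.0]
contact_force: [0.4, -0.1, -2.1]
opening: 0.231
finger_force: 79.3
```

Emit:
move_arm(plan=[{"x": 0, "y": 0, "z": 0.012, "yaw": 0, "fingers": 1}, {"x": 0, "y": 0, "z": 0.024, "yaw": 0, "fingers": 1}, {"x": 0, "y": 0, "z": 0.036, "yaw": 0, "fingers": 1}, {"x": 0, "y": 0, "z": 0.045, "yaw": 0, "fingers": 1}, {"x": 0, "y": 0, "z": 0.05, "yaw": 0, "fingers": 1}])

```text
time: 12.9
eef_pos: [0.5091, -0.2037, 0.1284]
tcp_rot: [0.983, -0.182, -0.001, -0.0]
contact_force: [0.1, -0.5, -1.8]
opening: 0.232
finger_force: 79.3
```

Emit:
move_arm(plan=[{"x": 0, "y": 0, "z": 0, "yaw": 0, "fingers": 1}, {"x": 0, "y": 0, "z": 0, "yaw": 0, "fingers": 1}])

```text
time: 13.1
eef_pos: [0.5099, -0.2042, 0.1303]
tcp_rot: [0.983, -0.182, 0.0, 0.0]
contact_force: [0.4, -0.2, -2.2]
opening: 0.231
finger_force: 79.3
```

```bash
python3 chk.py; python3 - <<'E'
import cv2,glob,numpy as np
from mk import crop
g=lambda n:cv2.imread(sorted(glob.glob(f"pics/{n}_1*.png"))[-1])
cv2.imwrite("pics/c9.png",cv2.convertScaleAbs(np.hstack([crop(g("top"),430,180,100,130,4),crop(g("side"),290,320,100,130,4)]),alpha=1.3))
E
```

```text
top pred [495.3224 210.7798] ball [495.2465 209.1509] [  0   0  31  31 795]
side pred [392.9808 383.1892] ball [391.3333 382.8611] [  7   7  15  16 180]
-0.029 [6, 8, 14, 16, 18]
-0.04 [6, 8, 10, 16, 18]
ball [ 0.6802 -0.2687  0.1387] in cradle [0.0664 0.0005] tcp in cradle [-0.1157 -0.    ]
t 13.20 pos [ 0.5101 -0.2043  0.1306] phi -0.3652 F [ 0.1  0.7 -1.6] open 0.232
move x -0.0005 y 0.0000 z 0.0106 yaw -0.0002
```

View pics/c9.png

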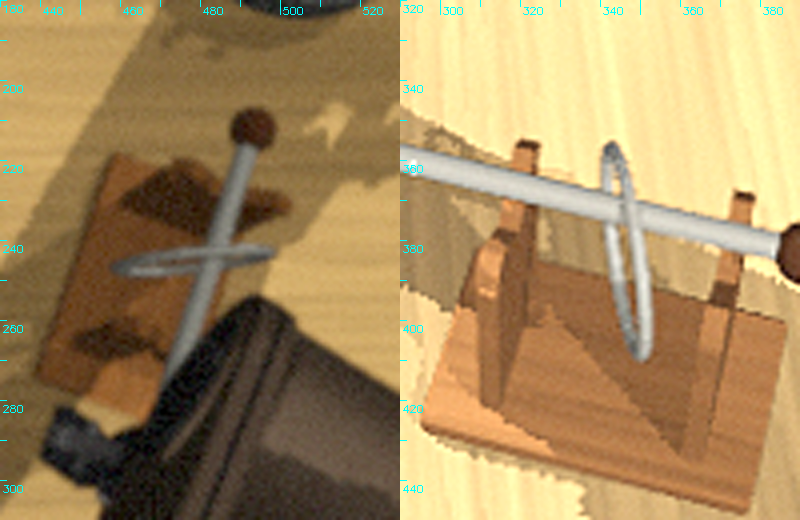

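The bangle hangs midway between the uprights and the rod lies over both notches. I'll lower to contact.

Emit:
move_arm(plan=[{"x": 0, "y": 0, "z": 0.006, "yaw": 0, "fingers": 1}, {"x": 0, "y": 0, "z": 0.012, "yaw": 0, "fingers": 1}, {"x": 0, "y": 0, "z": 0.017, "yaw": 0, "fingers": 1}, {"x": 0, "y": 0, "z": 0.021, "yaw": 0, "fingers": 1}, {"x": 0, "y": 0, "z": 0.024, "yaw": 0, "fingers": 1}])

```text
time: 13.7
eef_pos: [0.51, -0.2049, 0.1063]
tcp_rot: [0.983, -0.182, 0.001, 0.001]
contact_force: [-3.6, -2.9, 5.6]
opening: 0.234
finger_force: 80.2
```

Emit:
move_arm(plan=[{"x": 0, "y": 0, "z": 0.001, "yaw": 0, "fingers": 1}, {"x": 0, "y": 0, "z": 0.002, "yaw": 0, "fingers": 1}, {"x": 0, "y": 0, "z": 0.002, "yaw": 0, "fingers": 1}])

```text
time: 14.0
eef_pos: [0.5103, -0.2053, 0.1058]
tcp_rot: [0.983, -0.182, 0.001, 0.001]
contact_force: [-4.2, -0.5, 6.9]
opening: 0.233
finger_force: 80.4
```

```bash
python3 chk.py
```

```text
top pred [491.7353 213.1454] ball [491.1041 212.0198] [  0   0  31  31 807]
side pred [391.4107 392.4829] ball [389.8043 391.2935] [  6   7  16  16 184]
-0.029 [6, 8, 14, 16, 18]
-0.04 [6, 8, 16, 18]
ball [ 0.6802 -0.2687  0.1144] in cradle [0.0664 0.0005] tcp in cradle [-0.115  -0.0009]
t 14.10 pos [ 0.5103 -0.2053  0.1058] phi -0.3655 F [-4.6 -1.8  5.7] open 0.236
move x -0.0010 y -0.0009 z -0.0142 yaw -0.0005
```

Emit:
move_arm(plan=[{"x": 0, "y": 0, "z": 0.001, "yaw": 0, "fingers": 1}, {"x": 0, "y": 0, "z": 0.002, "yaw": 0, "fingers": 1}, {"x": 0, "y": 0, "z": 0.003, "yaw": 0, "fingers": 1}, {"x": 0, "y": 0, "z": 0.003, "yaw": 0, "fingers": 1}])

```text
time: 14.5
eef_pos: [0.5112, -0.2052, 0.1036]
tcp_rot: [0.983, -0.182, 0.002, 0.001]
contact_force: [-3.2, 0.8, 8.9]
opening: 0.23
finger_force: 80.9
```

```bash
python3 chk.py
```

```text
top pred [491.263  212.8842] ball [491.1502 211.4531] [  0   0  31  31 799]
side pred [391.873  393.0171] ball [390.5792 391.1858] [  7   6  15  16 183]
-0.029 [4, 6, 8, 14, 16, 18]
-0.04 [6, 8, 14, 16, 18]
ball [ 0.6813 -0.2688  0.1146] in cradle [0.0674 0.0008] tcp in cradle [-0.1142 -0.0004]
t 14.60 pos [ 0.5112 -0.2052  0.1037] phi -0.3652 F [-3.9 -0.4  9.1] open 0.235
move x -0.0019 y -0.0004 z -0.0163 yaw -0.0002
```

The rod is seated. To get more margin against tipping towards the handle, I'll lift slightly, shift 12 mm forward and set it down again.

Emit:
move_arm(plan=[{"x": 0, "y": 0, "z": -0.005, "yaw": 0, "fingers": 1}, {"x": 0, "y": 0, "z": -0.009, "yaw": 0, "fingers": 1}, {"x": 0.004, "y": 0, "z": -0.009, "yaw": 0, "fingers": 1}, {"x": 0.008, "y": 0, "z": -0.009, "yaw": 0, "fingers": 1}, {"x": 0.012, "y": 0, "z": -0.009, "yaw": 0, "fingers": 1}])

```text
time: 15.1
eef_pos: [0.5207, -0.208, 0.109]
tcp_rot: [0.983, -0.182, -0.001, -0.0]
contact_force: [0.1, 1.0, -1.6]
opening: 0.232
finger_force: 79.5
```

Emit:
move_arm(plan=[{"x": 0, "y": 0, "z": 0, "yaw": 0, "fingers": 1}, {"x": 0, "y": 0, "z": 0, "yaw": 0, "fingers": 1}, {"x": 0, "y": 0, "z": 0, "yaw": 0, "fingers": 1}])

```text
time: 15.4
eef_pos: [0.5206, -0.2081, 0.1096]
tcp_rot: [0.983, -0.182, -0.0, -0.0]
contact_force: [-1.3, -0.4, -2.0]
opening: 0.23
finger_force: 79.5
```

```bash
python3 chk.py
```

```text
top pred [493.5293 207.4359] ball [493.2215 206.0416] [  0   0  31  31 817]
side pred [399.4459 392.2847] ball [397.6667 392.2722] [  7   8  14  16 180]
-0.029 [0, 2, 14, 16, 18]
-0.04 [0, 2, 4, 14, 16, 18]
ball [ 0.6908 -0.2725  0.1169] in cradle [0.0777 0.0008] tcp in cradle [-0.1043  0.0002]
t 15.50 pos [ 0.5207 -0.2082  0.1097] phi -0.3653 F [ 0.3 -0.7 -1.5] open 0.231
move x -0.0118 y 0.0001 z -0.0103 yaw -0.0003
```

Emit:
move_arm(plan=[{"x": 0, "y": 0, "z": 0.004, "yaw": 0, "fingers": 1}, {"x": 0, "y": 0, "z": 0.007, "yaw": 0, "fingers": 1}, {"x": 0, "y": 0, "z": 0.009, "yaw": 0, "fingers": 1}, {"x": 0, "y": 0, "z": 0.01, "yaw": 0, "fingers": 1}, {"x": 0, "y": 0, "z": 0.01, "yaw": 0, "fingers": 1}])

```text
time: 16.0
eef_pos: [0.5215, -0.2091, 0.1028]
tcp_rot: [0.983, -0.181, 0.001, 0.001]
contact_force: [-6.9, 2.3, 10.3]
opening: 0.237
finger_force: 81.5
```

```bash
python3 chk.py
```

```text
top pred [492.8538 207.7064] ball [492.0125 206.1398] [  0   0  31  31 801]
side pred [399.6115 395.1151] ball [398.6461 392.073 ] [  8   5  14  15 178]
-0.029 [4, 6, 14, 16, 18]
-0.04 [6, 8, 16, 18, 20]
ball [ 0.692  -0.2711  0.1142] in cradle [0.0783 0.0025] tcp in cradle [-0.1031 -0.0004]
t 16.10 pos [ 0.5215 -0.2091  0.1028] phi -0.3650 F [-6.8  1.4 11.9] open 0.238
move x -0.0129 y -0.0004 z -0.0172 yaw -0.0000
```

Emit:
move_arm(plan=[{"x": 0, "y": 0, "z": -0.002, "yaw": 0, "fingers": 1}, {"x": 0, "y": 0, "z": -0.003, "yaw": 0, "fingers": 1}, {"x": 0, "y": 0, "z": -0.003, "yaw": 0, "fingers": 1}], force=40)

```text
time: 16.4
eef_pos: [0.5215, -0.209, 0.1038]
tcp_rot: [0.983, -0.182, 0.001, 0.001]
contact_force: [-1.1, -0.9, 4.7]
opening: 0.237
finger_force: 80.6
```

```bash
python3 chk.py
```

```text
top pred [493.0217 207.6263] ball [493.2194 206.152 ] [  0   0  31  31 816]
side pred [399.6626 394.7825] ball [398.4481 392.4645] [  7   6  15  16 183]
-0.029 [4, 6, 14, 16, 18]
-0.04 [4, 6, 8, 16, 18]
ball [ 0.6913 -0.2727  0.1164] in cradle [0.0782 0.0008] tcp in cradle [-0.1032 -0.0004]
t 16.50 pos [ 0.5215 -0.209   0.1037] phi -0.3654 F [-3.  -1.2  5.2] open 0.236
move x -0.0129 y -0.0003 z -0.0163 yaw -0.0004
```

Emit:
move_arm(plan=[{"x": 0, "y": 0, "z": -0.001, "yaw": 0, "fingers": 1}, {"x": 0, "y": 0, "z": -0.0015, "yaw": 0, "fingers": 0.75}, {"x": 0, "y": 0, "z": -0.0015, "yaw": 0, "fingers": 0.7}, {"x": 0, "y": 0, "z": -0.0015, "yaw": 0, "fingers": 0.6}, {"x": 0, "y": 0, "z": -0.0015, "yaw": 0, "fingers": 0.5}])

```text
time: 17.0
eef_pos: [0.5203, -0.2076, 0.1034]
tcp_rot: [0.983, -0.181, -0.001, -0.001]
contact_force: [-0.9, -0.0, 0.1]
opening: 0.498
finger_force: 0.0
```

Emit:
move_arm(plan=[{"x": 0, "y": 0, "z": 0, "yaw": 0, "fingers": 0.4}, {"x": 0, "y": 0, "z": 0, "yaw": 0, "fingers": 0.3}, {"x": 0, "y": 0, "z": 0, "yaw": 0, "fingers": 0.3}, {"x": 0, "y": 0, "z": 0, "yaw": 0, "fingers": 0.3}, {"x": 0, "y": 0, "z": 0, "yaw": 0, "fingers": 0.3}])

```text
time: 17.5
eef_pos: [0.5208, -0.2083, 0.1044]
tcp_rot: [0.983, -0.182, 0.0, -0.0]
contact_force: [-0.1, 1.0, -0.3]
opening: 0.701
finger_force: 0.0
```

```bash
python3 chk.py
```

```text
top pred [492.7444 207.9015] ball [492.1259 206.1479] [  0   0  31  31 818]
side pred [399.1419 394.1555] ball [398.1111 394.3278] [  7   8  15  16 180]
-0.029 [4, 6, 16, 18]
-0.04 [6, 8, 16, 18]
ball [ 0.6921 -0.2725  0.1105] in cradle [0.0788 0.0012] tcp in cradle [-0.1041  0.0001]
t 17.60 pos [ 0.5208 -0.2083  0.1044] phi -0.3652 F [ 0.6 -0.1 -0.8] open 0.699
move x -0.0120 y 0.0001 z -0.0156 yaw -0.0002
```

Released. The ball dropped to z 0.1105, which is level. I'll withdraw upward.

Emit:
move_arm(plan=[{"x": 0, "y": 0, "z": -0.01, "yaw": 0, "fingers": 0.3}, {"x": 0, "y": 0, "z": -0.025, "yaw": 0, "fingers": 0.3}, {"x": 0, "y": 0, "z": -0.05, "yaw": 0, "fingers": 0.3}, {"x": 0, "y": 0, "z": -0.08, "yaw": 0, "fingers": 0.3}, {"x": 0, "y": 0, "z": -0.12, "yaw": 0, "fingers": 0.3}])

```text
time: 18.1
eef_pos: [0.5201, -0.2078, 0.2254]
tcp_rot: [0.983, -0.182, -0.001, -0.0]
contact_force: [1.6, -0.1, -0.6]
opening: 0.7
finger_force: 0.0
```

Emit:
move_arm(plan=[{"x": 0, "y": 0.03, "z": -0.03, "yaw": 0, "fingers": 0.3}, {"x": 0, "y": 0.06, "z": -0.06, "yaw": 0, "fingers": 0.3}, {"x": 0, "y": 0.1, "z": -0.06, "yaw": 0, "fingers": 0.3}, {"x": 0, "y": 0.14, "z": -0.06, "yaw": 0, "fingers": 0.3}, {"x": 0, "y": 0.17, "z": -0.06, "yaw": 0, "fingers": 0.3}])

```text
time: 18.6
eef_pos: [0.4593, -0.3692, 0.2868]
tcp_rot: [0.983, -0.182, 0.001, 0.001]
contact_force: [0.2, 0.4, -0.1]
opening: 0.695
finger_force: 0.0
```

```bash
python3 - <<'E'
from geo import *
from importlib import util
np.set_printoptions(precision=1,suppress=True)
u=np.array([np.cos(-.365),np.sin(-.365),0]);O=np.array([.618,-.2455,.110])+u*.003
def px(n,P):
    m=ctrl.camera_model(n);W=np.linalg.inv(m["cam_to_world"]);c=W[:3,:3]@P+W[:3,3]
    return cv2.projectPoints(np.array([[[c[0]/-c[2],-c[1]/-c[2],1.]]]),np.zeros(3),np.zeros(3),m["intrinsics"],m["distortion"])[0].ravel()
for n in("top","side"):
    im=ctrl.read_camera(n)[:,:,::-1];cv2.imwrite(f"pics/{n}_end.png",im);h=cv2.cvtColor(im,cv2.COLOR_BGR2HSV)
    for dz in(0,-.029,-.04,-.05):
        print(n,dz,[round(1000*t) for t in np.arange(-.14,.09,.003) if h[tuple(px(n,O+u*t+[0,0,dz]).round().astype(int)[::-1])][1]<50])
    # rod centre offset across (pixels) at points along it
    for t in(-.06,-.02,.03,.055):
        c=px(n,O+u*t);d=px(n,O+u*(t+.01))-c;w=np.array([-d[1],d[0]])/np.linalg.norm(d)
        k=[j for j in np.arange(-8,8.1,.5) if h[tuple((c+w*j).round().astype(int)[::-1])][1]<60];print(n,t,c,"offset",np.mean(k) if k else None,len(k))
    x,y=px(n,O+u*.075).astype(int)
    r=h[y-12:y+13,x-12:x+13];m=((r[...,1]>140)&(r[...,2]<110)).astype(np.uint8);k,l,st,ce=cv2.connectedComponentsWithStats(m);print([(st[i,4],ce[i]-12+[x,y]) for i in range(1,k) if st[i,4]>30],px(n,O+u*.075))
s=ctrl.get_state();print(s["time"],s["eef_pos"],s["contact_force"])
E
```

```text
top 0 [-71, -68, -65, -62, -59, -56, -53, -50, -47, -44, -41, -38, -35, -32, -29, -26, -23, -20, -17, -14, -11, -8, -5, -2, 1, 4, 7, 10, 13, 16, 19, 22, 25, 28, 31, 34, 37, 40, 43, 46, 49, 52, 55, 58, 61, 64, 67]
top -0.029 [4, 7, 16, 19]
top -0.04 [7, 16, 19]
top -0.05 [7, 10, 19]
top -0.06 [470.1 273.6] offset 0.5 9
top -0.02 [476.9 253.9] offset 0.5 9
top 0.03 [485.2 229.6] offset 0.25 12
top 0.055 [489.3 217.6] offset 0.5 9
[(np.int32(117), array([493.5, 207.3]))] [492.5 208.1]
side 0 [-77, -74, -71, -68, -65, -62, -59, -56, -53, -50, -47, -44, -41, -38, -35, -32, -29, -26, -23, -20, -17, -14, -11, -8, -5, -2, 1, 4, 7, 10, 13, 16, 19, 22, 25, 28, 31, 34, 37, 40, 43, 46, 49, 52, 55, 58, 61, 64]
side -0.029 [4, 7, 16]
side -0.04 [7, 16, 19]
side -0.05 [7, 16, 19]
side -0.06 [306.  372.1] offset -0.25 14
side -0.02 [333.  378.8] offset 0.25 14
side 0.03 [367.4 387.2] offset -0.25 14
side 0.055 [384.9 391.4] offset -0.5 15
[(np.int32(151), array([398.3, 394.3]))] [399.  394.8]
18.7 [ 0.5 -0.4  0.3] [ 0.2  1.5 -0.2]
```

Both views match a level, seated rod to within about 0.5 px, and the bangle is between the uprights.

```bash
python3 -c "
from plant import ctrl
print(ctrl.sign_off())"
```

```text
the job is handed in; nothing more can be done
None
```

The job is handed in: the bar rests level in both cradle notches with the round bangle hanging on its rod between the uprights, the gripper is clear, and I moved nothing else; it took about 19 s of robot time and the sign-off returned no verdict.

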